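# Hold the reference glass in the honey colour meter's beam

### The job

Check the honey colour meter with its longer reference glass: press the start button on top of the meter's lamp tower fully down and let it come up again, then pick up the longer of the two amber glass cells by its frosted sides only, never touching its clear end windows, and hold it upright between the two towers so that the beam passes lengthwise through the middle of both its clear windows, not touching the meter. The program finishes while the gripper is still holding the cell steady there in the air; leave the shorter cell, the meter and everything else on the counter as they stand.

Things in the scene. Friction and masses are not known exactly. Their poses are not given: they have to be found in the camera images.
- long_cell: The longer reference cell: solid amber glass block 56 mm long, about 240 g, 70 mm high, 28 mm wide over its two opaque whitish frosted sides, standing upright. Origin at the centre of its underside, z up; x runs along its length: the +x and -x ends are the clear windows (3 mm narrower than the block on each side); y runs across it: the +y and -y faces are frosted.
- long_cell_mid (a point): The middle of the longer cell, 35 mm above its underside; axes as the cell's.
- short_cell: The shorter reference cell, to be left alone: amber glass block 34 mm long, about 150 g, 70 mm high, 28 mm wide over its two opaque whitish frosted sides, standing upright. Origin at the centre of its underside, z up; x runs along its length: the +x and -x ends are the clear windows (3 mm narrower than the block on each side); y runs across it: the +y and -y faces are frosted.
- meter: Honey colour meter, fixed: grey base 110 x 290 x 15 mm (x, y, z) with two white towers, 80 x 75 mm in plan, tops 125 mm above the counter. The +y one is the lamp tower with the start button on top, the -y one the detector with a small black display. Origin at the centre of its underside, z up; the beam runs along y. Inner walls at y = 65 and -65 mm, each with a black lens ring.
- beam_mid (a point): The middle of the beam, halfway between the two lenses, 95 mm above the counter; axes as the meter's: y along the beam, x level across it, z up. The beam is about 10 mm thick. The lens rings are 32 mm across and stand out 8 mm, so 114 mm are free between them.
- start_button (a joint): The spring start button: 0 = up, 0.006 m = fully down. It goes straight down; 1.5 N starts it moving, 5 N holds it fully down, and it springs up by itself.
- start_button_top (a point): The centre of the top of the steel button (28 mm across, in a black collar 44 mm across), on the middle of the lamp tower; about 143 mm above the counter when up. It moves with the button.
- screw_band: A brass jar screw band, 70 mm across, 14 mm high, lying flat between the cells and the meter; to be left alone. Origin on its underside, at its middle.
- tuna_tin: A flat tin, 84 mm across, 40 mm high, near the robot between cells and meter; to be left alone. Origin on its underside, at its middle.
- spice_jar: A small spice jar, 48 mm across, 85 mm high, at the right; to be left alone. Origin on its underside, at its middle.
- mason_jar: A preserving jar, 86 mm across, 130 mm high, at the right; to be left alone. Origin on its underside, at its middle.
- honey_jar: A honey jar, 72 mm across, 100 mm high, at the left, beyond the lamp tower; to be left alone. Origin on its underside, at its middle.
- wood_spoon: A wooden spoon, 240 mm long, lying beyond the meter; to be left alone. Origin on its underside, at its middle.
- bowl: A small white bowl, 110 mm across, 45 mm high, at the left; to be left alone. Origin on its underside, at its middle.
Not all that is in view belongs to the job. What is shaped like the long_cell but black or pink is not meant.

How it is judged:
On the way, in this order (a step that is already met when the one before it is completed fails the run):
1. the start button is pressed fully down (value of joint start_button above 0.005 m), for 0.1 s.
2. the button is let up again (value of joint start_button below 0.001 m), for 0.1 s.
3. the longer cell is gripped by its two frosted sides and lifted clear of the counter (contact force between the fingers and long_cell_c1 above 1 N and contact force between the fingers and long_cell_c2 above 1 N and height (world z) of long_cell above 0.03 m), for 0.2 s.
At the end, for the whole second after the job is handed in: Cell held still in the air, over 1 N on each frosted side, middle within 8 mm across, 16 mm in height and 25 mm along the beam, within 0.15 rad of beam and upright; meter and windows untouched; button up; short cell within 15 mm, others within 30 mm of their start (contact force between the fingers and long_cell_c1 above 1 N and contact force between the fingers and long_cell_c2 above 1 N and contact force between the arm and long_cell_c3 below 0.3 N and contact force between the arm and long_cell_c4 below 0.3 N and x of long_cell_mid in the frame of beam_mid between -0.008 and 0.008 m and y of long_cell_mid in the frame of beam_mid between -0.025 and 0.025 m and z of long_cell_mid in the frame of beam_mid between -0.016 and 0.016 m and angle between the x axis of long_cell and the y axis of meter, either way round below 0.15 rad and angle between long_cell's own z axis and vertical below 0.15 rad and contact force between long_cell and meter below 0.05 N and linear speed of long_cell below 0.02 m/s and angular speed of long_cell below 0.2 rad/s and value of joint start_button below 0.001 m and distance of short_cell from where it was at the start of the episode below 0.015 m and distance of each of screw_band, tuna_tin, spice_jar, mason_jar, honey_jar, wood_spoon, bowl from where it was at the start of the episode below 0.03 m); the arm keeps its last pose, push and grip.
It fails at once if the robot touches a clear window of the longer cell (contact force between any of the fingers, the arm and long_cell_c3 above 0.3 N or contact force between any of the fingers, the arm and long_cell_c4 above 0.3 N).
It fails at once if the longer cell is knocked against the meter (contact force between long_cell and meter above 2 N).
It fails at once if the longer cell is tipped over (angle between long_cell's own z axis and vertical above 0.6 rad).
It fails at once if the shorter cell is disturbed (distance of short_cell from where it was at the start of the episode above 0.015 m).
It fails at once if another thing on the counter is pushed aside (distance of any of screw_band, tuna_tin, spice_jar, mason_jar, honey_jar, wood_spoon, bowl from where it was at the start of the episode above 0.03 m).
It also fails if it takes over 61 s, if anything falls off the work surface, if the arm or the gripper's body presses on something with over 40 N, if the wrist force passes 120 N, or if a joint passes its speed limit or range.

### The arm

A 6-joint arm with a two-finger parallel gripper is mounted at the origin on the work surface. World frame = base frame: x ahead of the robot, y to its left, z up, the work surface at z = 0. Lengths are in m, angles in rad, forces in N, time in s.
With the tool pointing down it reaches from about 0.375 to 0.825 m from the base axis. Payload 5.5 kg.
Tool frame: the origin (TCP) lies between the finger pads; the fingertips stand 11 mm ahead of it and the grasp point (between the pads) lies 8 mm behind it; z points along the fingers, x is the direction in which the jaws open and shut, and the axes are right-handed (so a half turn about z gives the same grasp; the last joint's range is limited). The gripper opens to 85 mm and grips with 20 to 120 N. Pads are 22 mm wide; open, the fingers measure 114 mm over their backs; the gripper's body (76 mm by 85 mm) begins 54 mm behind the grasp point. The pads swing forward as they close: fully open they stand 13 mm farther back than shut.
Start: joints at [1.281, 0.314, -0.047, 1.21, 0, 1.571], TCP at [0.171, 0.575, 0.242] pointing down, gripper open.
Joint ranges: [-2.67, 2.67], [-0.69, 1.73], [-1.03, 1.25], [-2.08, 2.16], [-1.42, 1.45], [-3.14, 3.14]. Speed limits (rad/s): [2.39, 2.39, 3.01, 3.14, 3.14, 3.14].

### API

Orientations are given as a unit quaternion [w, x, y, z].
In Python, from cell import env, eyes gives the robot as it stands.
- The arm moves only by the tool play_rows, never from a script. Its argument "commands" is a list of rows, each a list of 7 numbers: the shift along the tool's x, y, z in units of 40 mm (1.0 is 40 mm), then the turn, a rotation vector about the tool's x, y, z in units of 5 degrees (1.0 is 5 degrees), then the finger opening in mm, from 0 to 85.4. A call has 1 to 8 rows; each row shifts and turns the pose as measured when the row begins, along the tool's axes as they then stand; what a row does not reach is not made up. A row lasts 1/10 s, in which the tool goes at most 50 mm and 8.59 degrees, less where a joint would pass 70% of its speed; a pose out of reach is approached as far as the arm can. A call is refused whole if a number of a shift passes 1 or a number of a turn 1, either way. A call with a gripper value outside its range is refused whole. The fingers move at their own pace and stop on an object; "force" is the grip in N (left out, the last holds). Time passes only in rows, so rows that do not move let the fingers close. It gives the time, the measured TCP pose, the force and the opening at its end, in the units of the state.
- env.get_state(): the state, without advancing time (a new reading comes with each control period).
- eyes.get_image(name): name is "scene" or "top" or "wrist"; returns the picture (420x560x3 uint8, blue, green, red); there is no depth.
- eyes.calibration(name): a dict with "mtx" (3x3 intrinsics, pixels), "distortion" ([k1, k2, p1, p2, k3] as OpenCV has them; the pictures are not rectified), "xyz" and "orientation" of the camera in the world; the wrist camera has in their place "hand_eye" (4x4, takes a point from camera to tool coordinates, whose origin is the TCP and whose axes are the tool frame's). Camera axes: x right, y down, z forward; pixel columns grow to the right and rows downward; lengths in m; the calibration is good to about 2 mm. A picture is of the moment at which its call begins: read the wrist's pose just before it. calibration takes no time and is no camera call.
- env.hand_in(): hands the job in, once; it reports no verdict.
The state is a dict: "time_s": time; "joint_positions": joint angles; "qd": joint speeds; "joint_torque": joint torques, N m; "position": TCP position; "ee_rot": TCP orientation; "force": force on the tool from outside, world axes, zero at the start; "wrist_torque": the same for the moment, N m; "opening": finger opening in m.
Only numpy, scipy, OpenCV 4.12 (cv2) and the standard library are available. Lean on these libraries where they do the work, as an engineer would, in place of code of your own. Each camera call takes 0.05 s, during which the arm holds its last target. There are 200 camera calls.

## Working session

There is one attempt and no reset: what is moved stays moved. The work goes in short steps, Python scripts to look and compute and a tool call to move; the robot and the scene stay as the last step left them, time stands still between calls to the robot, and variables do not carry over. Pictures are saved under pics/ and viewed, about 8 in all and at most 12, crops included, and the job is handed in when it is done.

Besides the shell and the picture viewer there is one more tool, called after "Emit:" as name(argument=value, ...), one argument or row to a line, values as JSON. play_rows: Moves the arm, as the interface text tells. Its arguments: {"type":"object","properties":{"commands":{"type":"array"},"force":{"type":"number"}},"required":["commands"]}

```bash
ls; mkdir -p pics
cat > h.py <<'E'
import numpy as np, cv2
from cell import env, eyes
from scipy.spatial.transform import Rotation as R
def rot(q): return R.from_quat([q[1],q[2],q[3],q[0]]).as_matrix()
def cam(name, st=None):
    c=eyes.calibration(name); K=np.array(c['mtx'],float); d=np.array(c['distortion'],float)
    if 'hand_eye' in c:
        st=st or env.get_state(); T=np.eye(4); T[:3,:3]=rot(st['ee_rot']); T[:3,3]=st['position']; M=T@np.array(c['hand_eye'])
        return K,d,M[:3,:3],M[:3,3]
    o=np.array(c['orientation'],float)
    return K,d,(rot(o) if o.size==4 else o),np.array(c['xyz'],float)
def toz(cm,px,z):
    K,d,Rm,t=cm; u=cv2.undistortPoints(np.array(px,float).reshape(-1,1,2),K,d).reshape(-1,2)
    r=np.c_[u,np.ones(len(u))]@Rm.T; return t+r*((np.broadcast_to(z,len(u))-t[2])/r[:,2])[:,None]
def proj(cm,P):
    K,d,Rm,t=cm; return cv2.projectPoints((np.array(P,float).reshape(-1,3)-t)@Rm,np.zeros(3),np.zeros(3),K,d)[0].reshape(-1,2)
E
python3 - <<'E'
from h import *
for n in('scene','top'):
    cv2.imwrite(f'pics/{n}0.png',eyes.get_image(n)); c=cam(n); print(n,c[3],c[2].round(2).tolist())
print(env.get_state())
E
```

```text
pics
scene [ 1.13916293 -0.42895767  0.77081347] [[0.62, 0.53, -0.58], [0.79, -0.43, 0.44], [-0.02, -0.73, -0.68]]
top [0.3594591  0.00798263 1.29385788] [[0.0, -0.99, 0.16], [-1.0, -0.0, -0.0], [0.0, -0.16, -0.99]]
{'time_s': 0.1, 'joint_positions': array([ 1.28096885e+00,  3.13158945e-01, -4.68191261e-02,  1.21038967e+00,
        3.73327796e-05,  1.57078575e+00]), 'qd': array([-0.00066941,  0.0008233 ,  0.00052599,  0.00023208,  0.00065825,
        0.00236729]), 'joint_torque': array([ 2.92442401e-02, -5.04140031e+01,  3.19328320e+01, -2.52888808e-01,
       -1.61767518e-02,  4.51732543e-03]), 'position': array([0.17148202, 0.57505085, 0.24262751]), 'ee_rot': array([-1.43025157e-04,  8.01803186e-01,  5.97588157e-01,  1.60669021e-04]), 'force': array([0.72053194, 0.43917123, 0.02393891]), 'wrist_torque': array([ 0.03855081,  0.01283339, -0.04036076]), 'opening': 0.08548661284915443}
```

View pics/scene0.png

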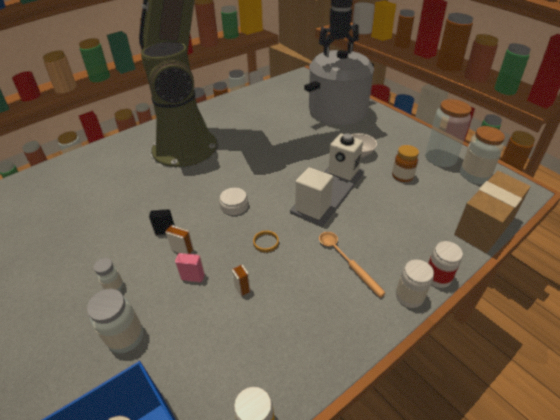

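View pics/top0.png

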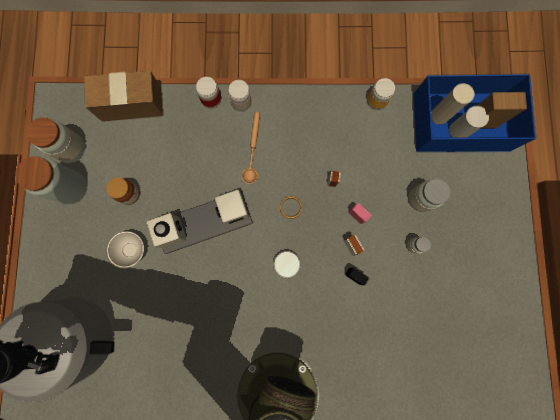

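The scene shows the meter, with the lamp tower and button at top px (163,230) and the detector at (231,207). The long amber cell is near top px (355,243), between the pink and black decoys, and the short cell is near (335,178). I'll enlarge the crops.

Run:
```python
from h import *
t=cv2.imread('pics/top0.png'); s=cv2.imread('pics/scene0.png')
a=cv2.resize(t[180:270,135:260],None,fx=6.4,fy=6.4,interpolation=2)[:576]
b=cv2.resize(t[220:265,330:385],None,fx=7,fy=7,interpolation=2)
c=cv2.resize(s[220:260,155:200],None,fx=7,fy=7,interpolation=2)
bc=np.zeros((320,800,3),np.uint8); bc[:b.shape[0],:b.shape[1]]=b; bc[:c.shape[0],420:420+c.shape[1]]=c
cv2.imwrite('pics/a.png',a);cv2.imwrite('pics/bc.png',bc)
```

```text
(no output)
```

View pics/a.png

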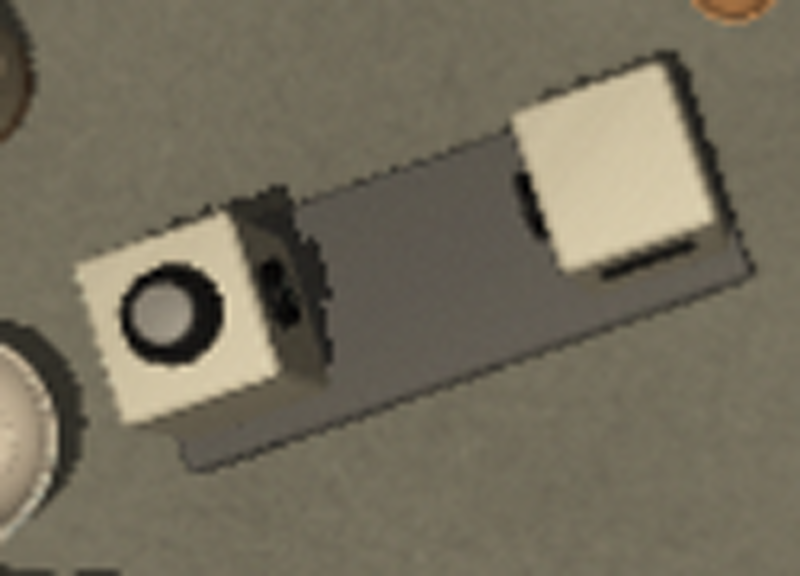

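View pics/bc.png

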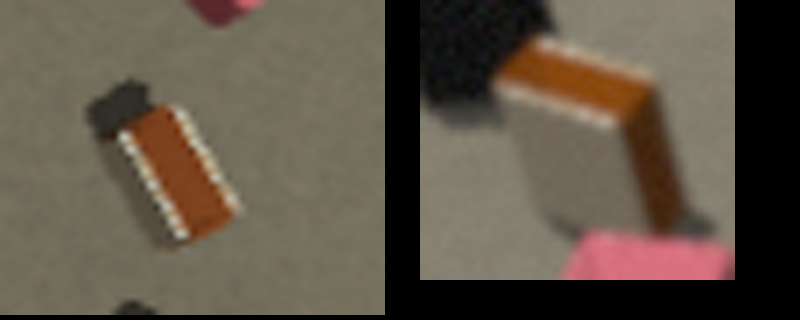

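The crops show the tower-top corners, the button at crop px (165,312), and the long cell's top corners in both views.

Run:
```python
from h import *
T=cam('top');S=cam('scene')
f=lambda p,s,o:(np.array(p)+.5)/s-.5+np.array(o)
L=toz(T,f([(77,267),(228,210),(278,375),(125,425)],6.4,(135,180)),.125)
D=toz(T,f([(512,115),(665,62),(718,222),(568,272)],6.4,(135,180)),.125)
B=toz(T,f([(165,312)],6.4,(135,180)),.143)
print('lamp',L.mean(0),np.linalg.norm(np.diff(L,axis=0),axis=1),'det',D.mean(0),np.linalg.norm(np.diff(D,axis=0),axis=1),'btn',B)
d=L.mean(0)-D.mean(0);print('beam',np.linalg.norm(d),np.degrees(np.arctan2(d[1],d[0])),'mid',(L.mean(0)+D.mean(0))/2)
for n,c,p in(('top',T,f([(122,133),(180,104),(240,212),(183,240)],7,(330,220))),('scene',S,f([(75,85),(120,38),(235,78),(192,125)],7,(155,220)))):
    C=toz(c,p,.07);print(n,C.mean(0),np.linalg.norm(np.diff(C,axis=0),axis=1));print(C[:,:2].round(4).tolist())
    for e in (C[2]-C[1],C[3]-C[0]):print(np.degrees(np.arctan2(e[1],e[0])))
# others: black, pink, short, tin, band, spice from top at about mid height
for n,p,z in(('black',(357,275),.07),('pink',(361,212),.07),('short',(335,178),.035),('tin',(287,264),.04),('band',(291,207),.01),('spice',(423,244),.085),('bowl',(126,249),.045),('honey',(119,188),.1)):print(n,toz(T,[p],z)[0].round(3))
```

```text
lamp [0.47355033 0.32846607 0.125     ] [0.07077482 0.07817036 0.06998695] det [0.54211459 0.13467834 0.125     ] [0.07299285 0.07736276 0.07060055] btn [[0.47477486 0.32895265 0.143     ]]
beam 0.2055595739538319 109.48434626814189 mid [0.50783246 0.23157221 0.125     ]
top [ 0.43567539 -0.23220416  0.07      ] [0.02791804 0.05154394 0.02715899]
[[0.4522, -0.2076], [0.4646, -0.2326], [0.4189, -0.2565], [0.4071, -0.2321]]
-152.3941684198704
-151.53946104008486
scene [ 0.43452517 -0.23183614  0.07      ] [0.02671555 0.05163708 0.02592243]
[[0.4176, -0.2561], [0.406, -0.232], [0.4517, -0.2079], [0.4628, -0.2313]]
27.77465867136928
28.66206683826531
black [ 0.346 -0.234  0.07 ]
pink [ 0.532 -0.252  0.07 ]
short [ 0.645 -0.181  0.035]
tin [ 0.377 -0.029  0.04 ]
band [ 0.556 -0.044  0.01 ]
spice [ 0.436 -0.426  0.085]
bowl [0.422 0.456 0.045]
honey [0.599 0.468 0.1  ]
```

Both views agree: the cell is at (0.435, -0.232) with its x axis at 28°, and beam mid is at (0.508, 0.2316) with the beam along 109.5°. The tower spacing comes to 205 mm, as it should. Next I'll move over the button with the fingers closed.

Emit:
play_rows(
  commands=[
    [-0.4,0.95,0,0,0,0,0],
    [-0.4,0.95,0,0,0,0,0],
    [-0.4,0.95,0,0,0,0,0],
    [-0.4,0.95,0,0,0,0,0],
    [-0.4,0.95,0,0,0,0,0],
    [-0.4,0.95,0,0,0,0,0],
    [-0.4,0.95,0,0,0,0,0],
    [-0.4,0.95,0,0,0,0,0],
  ],
  force=40,
)

```text
time_s: 0.9
position: [0.4294, 0.3617, 0.2368]
ee_rot: [-0.001, 0.798, 0.602, -0.003]
force: [0.6, 1.1, -4.5]
opening: 0.0
```

```bash
cat > go.py <<'E'
import sys
from h import *
x,y,z,yaw=map(float,sys.argv[1:5])
s=env.get_state();M=rot(s['ee_rot']);p=s['position'];a=np.radians(yaw)
c,n=np.cos(a),np.sin(a);G=np.array([[c,n,0],[n,-c,0],[0,0,-1]])
print('t',s['time_s'],'p',p.round(4),'yaw',np.degrees(np.arctan2(M[1,0],M[0,0])).round(2),'tilt',np.degrees(np.arccos(-M[2,2])).round(2),'F',s['force'].round(1),'op',round(s['opening'],4),'j',s['joint_positions'].round(2))
print('shift units',(M.T@(np.array([x,y,z])-p)/.04).round(2),'turn units',(np.degrees(R.from_matrix(M.T@G).as_rotvec())/5).round(2))
E
python3 go.py .4745 .329 .18 73.4
```

```text
t 0.9 p [0.4294 0.3617 0.2368] yaw 74.06 tilt 0.4 F [ 0.6  1.1 -4.5] op 0.0 j [ 0.7   0.25 -0.15  1.18  0.    0.98]
shift units [-0.47  1.32  1.41] turn units [-0.06  0.05  0.13]
```

Emit:
play_rows(
  commands=[
    [-0.24,0.66,0.4,0,0,0,0],
    [-0.23,0.66,0.4,0,0,0.1,0],
    [0,0,0.5,0,0,0,0],
    [0,0,0,0,0,0,0],
  ],
)

```text
time_s: 1.3
position: [0.4795, 0.3219, 0.1804]
ee_rot: [-0.0, 0.804, 0.595, -0.005]
force: [-1.0, 1.1, -5.2]
opening: -0.0001
```

```bash
python3 go.py .4745 .329 .146 73.4
python3 - <<'E'
from h import *
im=eyes.get_image('wrist'); c=cam('wrist')
for P in ((.4748,.329,.143),):
    print(proj(c,P))
cv2.imwrite('pics/w1.png',im)
E
```

```text
t 1.3 p [0.4795 0.3219 0.1804] yaw 73.07 tilt 0.6 F [-1.   1.1 -5.2] op -0.0001 j [ 0.59  0.31 -0.19  1.08  0.    0.89]
shift units [ 0.14 -0.17  0.86] turn units [-0.08  0.09 -0.07]
[[287.84387742 227.96729506]]
```

View pics/w1.png

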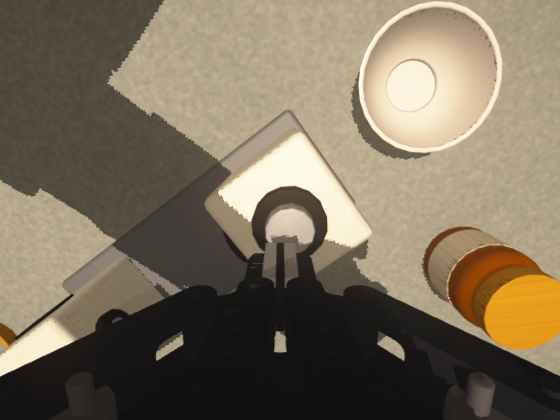

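The wrist view shows the button at (289,226) and my estimate projects to (288,228), so the position is confirmed. I'll correct the offset and press.

Emit:
play_rows(
  commands=[
    [0.14,-0.17,0.3,0,0,0,0],
    [0,0,0.3,0,0,0,0],
    [0,0,0.15,0,0,0,0],
    [0,0,0.15,0,0,0,0],
  ],
)

```text
time_s: 1.75
position: [0.4756, 0.3326, 0.1508]
ee_rot: [0.001, 0.803, 0.597, -0.001]
force: [-18.0, -13.7, 64.8]
opening: 0.0003
```

```bash
python3 go.py .4745 .329 .146 73.4
```

```text
t 1.75 p [0.4756 0.3326 0.1508] yaw 73.26 tilt 0.15 F [-18.  -13.7  64.8] op 0.0003 j [ 0.61  0.33 -0.24  1.   -0.    0.9 ]
shift units [-0.09 -0.    0.12] turn units [ 0.01  0.03 -0.03]
```

Emit:
play_rows(
  commands=[
    [0,0,0,0,0,0,0],
    [0,0,0.03,0,0,0,0],
    [0,0,0.03,0,0,0,0],
  ],
)

```text
time_s: 2.05
position: [0.4759, 0.3333, 0.1529]
ee_rot: [0.002, 0.802, 0.597, 0.002]
force: [-0.1, -2.0, -1.4]
opening: 0.0003
```

```bash
python3 go.py .4745 .329 .23 73.4
```

```text
t 2.05 p [0.4759 0.3333 0.1529] yaw 73.38 tilt 0.33 F [-0.1 -2.  -1.4] op 0.0003 j [ 0.61  0.33 -0.24  1.   -0.    0.9 ]
shift units [-0.11  0.01 -1.93] turn units [ 0.07  0.   -0.  ]
```

Emit:
play_rows(
  commands=[
    [-0.1,0,0.07,0,0,0,0],
  ],
)

```text
time_s: 2.15
position: [0.4758, 0.3326, 0.1517]
ee_rot: [0.0, 0.802, 0.598, 0.005]
force: [-3.6, 10.0, 17.9]
opening: -0.0001
```

Emit:
play_rows(
  commands=[
    [0,0,0.07,0,0,0,0],
  ],
)

```text
time_s: 2.25
position: [0.476, 0.3331, 0.1515]
ee_rot: [0.0, 0.801, 0.598, 0.006]
force: [-10.8, -10.5, 31.5]
opening: 0.0005
```

Emit:
play_rows(
  commands=[
    [0,0,0.07,0,0,0,0],
  ],
)

```text
time_s: 2.35
position: [0.4759, 0.333, 0.1515]
ee_rot: [0.0, 0.801, 0.598, 0.006]
force: [-9.3, -8.0, 27.5]
opening: 0.0001
```

Emit:
play_rows(
  commands=[
    [0,0,-0.03,0,0,0,0],
    [0,0,0,0,0,0,0],
  ],
)

```text
time_s: 2.55
position: [0.4758, 0.3329, 0.1538]
ee_rot: [0.0, 0.801, 0.598, 0.007]
force: [0.8, 0.3, -0.4]
opening: -0.0001
```

Emit:
play_rows(
  commands=[
    [0,0,-0.04,0,0,0,0],
    [0,0,0,0,0,0,0],
  ],
)

```text
time_s: 2.75
position: [0.4758, 0.3329, 0.1544]
ee_rot: [0.0, 0.801, 0.598, 0.007]
force: [1.7, -0.4, -1.9]
opening: 0.0003
```

Emit:
play_rows(
  commands=[
    [0,0,-0.05,0,0,0,0],
    [0,0,0,0,0,0,0],
  ],
)

```text
time_s: 2.95
position: [0.4758, 0.3329, 0.1554]
ee_rot: [0.0, 0.801, 0.598, 0.006]
force: [0.5, -0.1, -2.7]
opening: -0.0002
```

Emit:
play_rows(
  commands=[
    [-0.1,0,-0.1,0,0,0,0],
    [0,0,0,0,0,0,0],
  ],
)

```text
time_s: 3.15
position: [0.474, 0.3291, 0.1587]
ee_rot: [-0.0, 0.801, 0.599, 0.006]
force: [0.4, 1.2, -5.3]
opening: -0.0005
```

Emit:
play_rows(
  commands=[
    [0,0,-0.2,0,0,0,0],
    [0,0,0,0,0,0,0],
  ],
)

```text
time_s: 3.35
position: [0.4732, 0.3286, 0.1666]
ee_rot: [-0.001, 0.801, 0.599, 0.005]
force: [0.4, 1.0, -5.1]
opening: -0.0001
```

The free bias is about -5.2 N, so the spring reading runs from up at about TCP 0.157 to a hard stop near 0.151. That means the press did bottom out. I'll press once more, better centred, with a longer hold.

Emit:
play_rows(
  commands=[
    [0.05,0,0.15,0,0,0,0],
    [0,0,0.15,0,0,0,0],
    [0,0,0.08,0,0,0,0],
    [0,0,0.07,0,0,0,0],
    [0,0,0.07,0,0,0,0],
    [0,0,0.07,0,0,0,0],
  ],
)

```text
time_s: 3.95
position: [0.4745, 0.3313, 0.1517]
ee_rot: [-0.0, 0.801, 0.599, 0.008]
force: [-7.9, -4.4, 19.4]
opening: -0.0
```

Emit:
play_rows(
  commands=[
    [0,0,0.07,0,0,0,0],
  ],
)

```text
time_s: 4.05
position: [0.4744, 0.3313, 0.1517]
ee_rot: [-0.0, 0.801, 0.599, 0.009]
force: [-6.7, -4.3, 18.5]
opening: -0.0004
```

Emit:
play_rows(
  commands=[
    [0,0,-0.5,0,0,0,0],
    [0,0,-0.6,0,0,0,0],
    [0,0,-0.5,0,0,0,0],
    [0,0,-0.4,0,0,0,0],
    [0,0,0,0,0,0,0],
  ],
)

```text
time_s: 4.55
position: [0.4721, 0.3297, 0.2327]
ee_rot: [-0.0, 0.801, 0.599, 0.008]
force: [0.9, 0.5, -5.7]
opening: 0.0001
```

```bash
python3 go.py .435 -.232 .21 -62
```

```text
t 4.55 p [0.4721 0.3297 0.2327] yaw 73.56 tilt 0.88 F [ 0.9  0.5 -5.7] op 0.0001 j [ 0.61  0.26 -0.14  1.15  0.    0.9 ]
shift units [-13.74   3.08   0.42] turn units [-0.12 -0.19 27.11]
```

Emit:
play_rows(
  commands=[
    [-0.95,0.21,0,0,0,0,60],
    [-0.95,0.21,0,0,0,0,60],
    [-0.95,0.21,0,0,0,0,60],
    [-0.95,0.21,0,0,0,0,60],
    [-0.95,0.21,0,0,0,0,60],
    [-0.95,0.21,0,0,0,0,60],
    [-0.95,0.21,0,0,0,0,60],
    [-0.95,0.21,0,0,0,0,60],
  ],
)

```text
time_s: 5.35
position: [0.447, 0.0124, 0.218]
ee_rot: [-0.002, 0.798, 0.603, 0.004]
force: [0.8, 0.8, -4.1]
opening: 0.0599
```

Emit:
play_rows(
  commands=[
    [-0.95,0.21,0,0,0,0,60],
    [-0.95,0.21,0,0,0,0,60],
    [-0.95,0.21,0,0,0,0,60],
    [-0.95,0.21,0,0,0,0,60],
    [0,0,0,0,0,1,60],
    [0,0,0,0,0,1,60],
    [0,0,0,0,0,1,60],
    [0,0,0,0,0,1,60],
  ],
)

```text
time_s: 6.15
position: [0.4299, -0.1541, 0.2048]
ee_rot: [-0.007, 0.896, 0.445, -0.002]
force: [1.0, 0.0, -5.3]
opening: 0.0601
```

Emit:
play_rows(
  commands=[
    [0,0,0,0,0,1,60],
    [0,0,0,0,0,1,60],
    [0,0,0,0,0,1,60],
    [0,0,0,0,0,1,60],
    [0,0,0,0,0,1,60],
    [0,0,0,0,0,1,60],
    [0,0,0,0,0,1,60],
    [0,0,0,0,0,1,60],
  ],
)

```text
time_s: 6.95
position: [0.4238, -0.1522, 0.1923]
ee_rot: [-0.009, 0.995, 0.096, -0.012]
force: [1.0, 0.8, -4.2]
opening: 0.0599
```

Emit:
play_rows(
  commands=[
    [0,0,0,0,0,1,60],
    [0,0,0,0,0,1,60],
    [0,0,0,0,0,1,60],
    [0,0,0,0,0,1,60],
    [0,0,0,0,0,1,60],
    [0,0,0,0,0,1,60],
    [0,0,0,0,0,1,60],
    [0,0,0,0,0,1,60],
  ],
)

```text
time_s: 7.75
position: [0.4175, -0.1499, 0.1801]
ee_rot: [-0.005, 0.964, -0.264, -0.022]
force: [-0.3, 0.9, -5.8]
opening: 0.0601
```

```bash
python3 go.py .435 -.232 .17 -62
```

```text
t 7.75 p [ 0.4175 -0.1499  0.1801] yaw -30.63 tilt 2.58 F [-0.3  0.9 -5.8] op 0.0601 j [-0.35  0.1  -0.46  1.05  0.01  1.76]
shift units [1.43 1.54 0.19] turn units [0.17 0.5  6.27]
```

Emit:
play_rows(
  commands=[
    [0.4,0.4,-0.03,0,0.1,0.5,60],
    [0.4,0.4,-0.03,0,0.1,0.5,60],
    [0.4,0.4,-0.03,0,0.1,0.5,60],
    [0.25,0.4,-0.03,0,0.1,0.5,60],
    [0,0,-0.03,0,0,1,60],
    [0,0,-0.03,0,0,1,60],
    [0,0,-0.03,0,0,1,60],
    [0,0,-0.03,0,0,0.8,60],
  ],
)

```text
time_s: 8.55
position: [0.4238, -0.2356, 0.1754]
ee_rot: [0.003, 0.862, -0.506, -0.012]
force: [-0.3, 1.0, -5.8]
opening: 0.06
```

```bash
python3 go.py .435 -.232 .17 -62
python3 - <<'E'
from h import *
im=eyes.get_image('wrist'); c=cam('wrist')
ex=np.array([np.cos(np.radians(28)),np.sin(np.radians(28))]);ey=np.array([-ex[1],ex[0]]);o=np.array([.435,-.232])
for sx,sy in((1,1),(1,-1),(-1,-1),(-1,1)):
    u=proj(c,np.r_[o+sx*.028*ex+sy*.014*ey,.07])[0];print(u.round(1));cv2.circle(im,tuple(int(round(v)) for v in u),2,(0,255,0),-1)
cv2.imwrite('pics/w2.png',im)
E
```

```text
t 8.55 p [ 0.4238 -0.2356  0.1754] yaw -60.87 tilt 1.47 F [-0.3  1.  -5.8] op 0.06 j [-0.5   0.16 -0.4   1.03 -0.01  2.13]
shift units [ 0.06 -0.29  0.13] turn units [0.21 0.2  0.23]
[267.9 152.5]
[306.7 153.2]
[303.8 226.3]
[267.4 225.5]
```

View pics/w2.png

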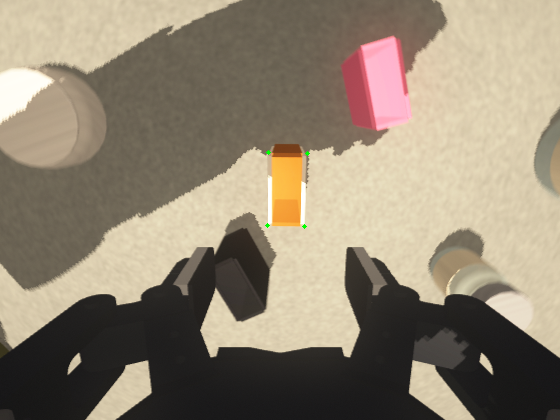

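Run:
```python
from h import *
c=cam('wrist')
ex=np.array([np.cos(np.radians(28)),np.sin(np.radians(28))]);ey=np.array([-ex[1],ex[0]]);o=np.array([.435,-.232])
for n,p,z in(('base',[(235,228),(250,231),(270,270)],0),('top',[(217,264),(242,258),(265,310),(240,320)],.07)):
    q=toz(c,p,z)[:,:2]-o;print(n,(np.c_[q@ex,q@ey]*1000).round(0).tolist())
```

```text
base [[-57.0, 50.0], [-59.0, 35.0], [-102.0, 15.0]]
top [[-62.0, 54.0], [-56.0, 34.0], [-103.0, 16.0], [-113.0, 37.0]]
```

The projected corners (green) sit on the cell's top edges, so the estimate holds. The black decoy starts 56 mm along the cell, clear of the fingers. Next I'll centre and descend.

Emit:
play_rows(
  commands=[
    [0.06,-0.29,0.2,0.2,0.2,0.23,60],
    [0,0,0.4,0,0,0,60],
    [0,0,0.4,0,0,0,60],
    [0,0,0,0,0,0,60],
  ],
)

```text
time_s: 9.0
position: [0.4333, -0.2308, 0.13]
ee_rot: [0.0, 0.858, -0.514, -0.002]
force: [-0.1, 1.7, -5.9]
opening: 0.0599
```

```bash
python3 go.py .435 -.232 .044 -62
```

```text
t 9.0 p [ 0.4333 -0.2308  0.13  ] yaw -61.9 tilt 0.24 F [-0.1  1.7 -5.9] op 0.0599 j [-0.49  0.19 -0.47  0.91 -0.    2.16]
shift units [ 0.05 -0.03  2.15] turn units [0.03 0.04 0.02]
```

Emit:
play_rows(
  commands=[
    [0.05,-0.03,0.5,0,0,0,60],
    [0,0,0.5,0,0,0,60],
    [0,-0.02,0.5,0,0,0,60],
    [0,0,0.4,0,0,0,60],
    [0,0,0,0,0,0,60],
  ],
)

```text
time_s: 9.5
position: [0.4354, -0.2312, 0.0514]
ee_rot: [0.0, 0.859, -0.512, -0.003]
force: [0.2, 0.4, -5.2]
opening: 0.06
```

```bash
python3 go.py .435 -.232 .044 -62
```

```text
t 9.5 p [ 0.4354 -0.2312  0.0514] yaw -61.61 tilt 0.3 F [ 0.2  0.4 -5.2] op 0.06 j [-0.49  0.28 -0.56  0.73 -0.    2.16]
shift units [0.01 0.02 0.19] turn units [0.04 0.05 0.08]
```

Well centred. I'll lower the last bit and close.

Emit:
play_rows(
  commands=[
    [0,0,0.15,0,0,0.05,60],
    [0,0,0,0,0,0,24],
    [0,0,0,0,0,0,24],
    [0,0,0,0,0,0,24],
    [0,0,0,0,0,0,20],
    [0,0,0,0,0,0,20],
    [0,0,0,0,0,0,20],
    [0,0,0,0,0,0,20],
  ],
  force=45,
)

```text
time_s: 10.3
position: [0.4366, -0.2319, 0.0478]
ee_rot: [0.0, 0.858, -0.514, -0.001]
force: [0.5, 1.1, -7.6]
opening: 0.0275
```

```bash
python3 go.py .435 -.232 .15 -62
```

```text
t 10.3 p [ 0.4366 -0.2319  0.0478] yaw -61.81 tilt 0.14 F [ 0.5  1.1 -7.6] op 0.0275 j [-0.49  0.29 -0.57  0.72 -0.    2.16]
shift units [-0.02  0.04 -2.56] turn units [0.02 0.02 0.04]
```

Gripped at 27.5 mm. Lifting.

Emit:
play_rows(
  commands=[
    [0,0,-0.4,0,0,0,20],
    [0,0,-0.6,0,0,0,20],
    [0,0,-0.8,0,0,0,20],
    [0,0,-0.8,0,0,0,20],
    [0,0,-0.8,0,0,0,20],
    [0,0,-0.8,0,0,0,20],
    [0,0,-0.8,0,0,0,20],
    [0,0,0,0,0,0,20],
  ],
)

```text
time_s: 11.1
position: [0.4347, -0.2308, 0.253]
ee_rot: [0.0, 0.858, -0.514, -0.004]
force: [1.0, 0.3, -7.4]
opening: 0.0276
```

```bash
python3 go.py .508 .2316 .25 19.5;python3 - <<'E'
from h import *
cv2.imwrite('pics/w3.png',eyes.get_image('wrist'))
E
```

```text
t 11.1 p [ 0.4347 -0.2308  0.253 ] yaw -61.8 tilt 0.49 F [ 1.   0.3 -7.4] op 0.0276 j [-0.49  0.11 -0.27  1.19 -0.    2.16]
shift units [-9.32 -7.08  0.1 ] turn units [-1.000e-02  1.100e-01 -1.626e+01]
```

View pics/w3.png

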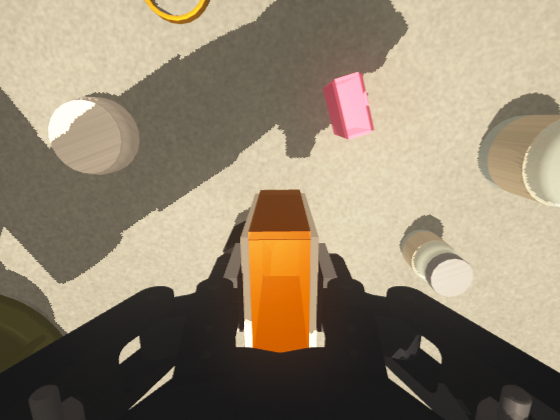

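The cell is held square and upright, with the pads on the frosted sides only. Carrying it over now.

Emit:
play_rows(
  commands=[
    [-0.4,-0.3,-0.03,0,0,0,20],
    [-0.65,-0.5,-0.04,0,0,0,20],
    [-0.65,-0.5,-0.04,0,0,0,20],
    [-0.65,-0.5,-0.04,0,0,0,20],
    [-0.65,-0.5,-0.04,0,0,0,20],
    [-0.65,-0.5,-0.04,0,0,0,20],
    [-0.65,-0.5,-0.04,0,0,0,20],
    [-0.65,-0.5,-0.04,0,0,0,20],
  ],
)

```text
time_s: 11.95
position: [0.4669, 0.0223, 0.2437]
ee_rot: [0.006, 0.856, -0.517, -0.017]
force: [0.4, 0.4, -7.7]
opening: 0.0276
```

Emit:
play_rows(
  commands=[
    [-0.65,-0.5,-0.04,0,0,0,20],
    [-0.65,-0.5,-0.04,0,0,0,20],
    [-0.65,-0.5,-0.04,0,0,0,20],
    [-0.65,-0.5,-0.04,0,0,0,20],
    [-0.65,-0.5,-0.04,0,0,0,20],
    [-0.4,-0.3,-0.04,0,0,0,20],
    [0,0,-0.04,0,0,-0.8,20],
    [0,0,-0.04,0,0,-0.8,20],
  ],
)

```text
time_s: 12.75
position: [0.4893, 0.2135, 0.2327]
ee_rot: [0.014, 0.892, -0.451, -0.028]
force: [0.1, 0.8, -8.2]
opening: 0.0276
```

Emit:
play_rows(
  commands=[
    [0,0,-0.04,0,0,-0.9,20],
    [0,0,-0.04,0,0,-0.9,20],
    [0,0,-0.04,0,0,-0.9,20],
    [0,0,-0.04,0,0,-0.9,20],
    [0,0,-0.04,0,0,-0.9,20],
    [0,0,-0.04,0,0,-0.9,20],
    [0,0,-0.04,0,0,-0.9,20],
    [0,0,-0.04,0,0,-0.9,20],
  ],
)

```text
time_s: 13.55
position: [0.4797, 0.21, 0.2212]
ee_rot: [0.013, 0.989, -0.14, -0.045]
force: [-0.6, 0.3, -8.1]
opening: 0.0276
```

```bash
python3 go.py .508 .2316 .23 19.5
```

```text
t 13.55 p [0.4797 0.21   0.2212] yaw -16.18 tilt 5.4 F [-0.6  0.3 -8.1] op 0.0276 j [ 0.4   0.26 -0.17  1.23  0.02  2.25]
shift units [ 0.51 -0.7  -0.29] turn units [ 0.13  1.09 -7.11]
```

Emit:
play_rows(
  commands=[
    [0.08,-0.1,-0.08,0,0.25,-0.9,20],
    [0.08,-0.1,-0.08,0,0.25,-0.9,20],
    [0.08,-0.1,-0.08,0,0.2,-0.9,20],
    [0.08,-0.1,-0.08,0,0.2,-0.9,20],
    [0.08,-0.1,-0.08,0,0.2,-0.9,20],
    [0.08,-0.1,-0.08,0,0.2,-0.9,20],
    [0.08,-0.1,-0.08,0,0.2,-0.9,20],
    [0.08,-0.1,-0.06,0,0,-0.8,20],
  ],
)

```text
time_s: 14.35
position: [0.4955, 0.2377, 0.2196]
ee_rot: [0.015, 0.983, 0.182, 0.002]
force: [-0.1, 1.2, -7.2]
opening: 0.0274
```

```bash
python3 go.py .508 .2316 .23 19.5
```

```text
t 14.35 p [0.4955 0.2377 0.2196] yaw 21.03 tilt 1.76 F [-0.1  1.2 -7.2] op 0.0274 j [ 0.47  0.23 -0.21  1.14 -0.03  1.67]
shift units [ 0.24  0.26 -0.25] turn units [0.35 0.   0.31]
```

Emit:
play_rows(
  commands=[
    [0.24,0.26,-0.05,0.35,0,0.3,20],
    [0,0,-0.03,0,0,0,20],
  ],
)

```text
time_s: 14.55
position: [0.5056, 0.2313, 0.2175]
ee_rot: [0.0, 0.985, 0.171, -0.004]
force: [0.4, 0.2, -7.9]
opening: 0.0273
```

```bash
python3 go.py .508 .2316 .108 19.5
python3 - <<'E'
from h import *
im=eyes.get_image('wrist'); c=cam('wrist')
ey=np.array([np.cos(np.radians(109.5)),np.sin(np.radians(109.5))]);ex=np.array([ey[1],-ey[0]]);o=np.array([.508,.2316])
for sx,sy in((40,65),(-40,65),(40,-65),(-40,-65),(55,-145),(55,145)):
    P=np.r_[o+sx*.001*ex+sy*.001*ey,.125 if abs(sy)==65 else .015]
    u=proj(c,P)[0];print(u.round(0));cv2.circle(im,tuple(int(round(v)) for v in u),2,(0,255,0),-1)
cv2.imwrite('pics/w4.png',im)
E
```

```text
t 14.55 p [0.5056 0.2313 0.2175] yaw 19.69 tilt 0.43 F [ 0.4  0.2 -7.9] op 0.0273 j [ 0.43  0.25 -0.19  1.14  0.    1.66]
shift units [0.08 0.01 2.74] turn units [-0.    0.09  0.04]
[346. 122.]
[227. 122.]
[337. 296.]
[233. 295.]
[331. 308.]
[345.  32.]
```

View pics/w4.png

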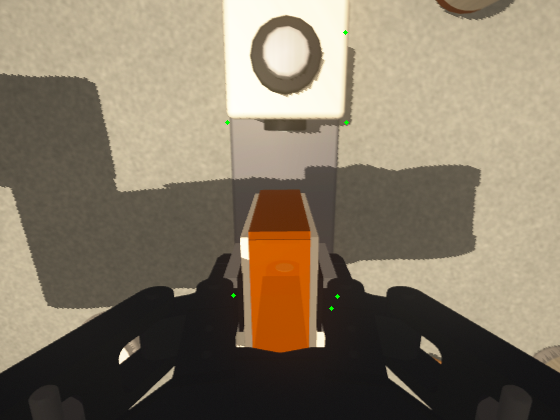

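The view from near matches: the lamp tower's inner edge is at (226..347, 118), against a predicted (227..346, 122). Lateral position is exact and the along-beam error is about 3 mm. Descending.

Emit:
play_rows(
  commands=[
    [0.08,-0.05,0.3,0,0.09,0.04,20],
    [0,0,0.4,0,0,0,20],
    [0,0,0.3,0,0,0,20],
    [0,0,0,0,0,0,20],
  ],
)

```text
time_s: 15.0
position: [0.5023, 0.2338, 0.1702]
ee_rot: [0.001, 0.985, 0.17, -0.005]
force: [0.2, 0.5, -7.9]
opening: 0.0274
```

```bash
python3 go.py .5075 .2335 .108 19.5
```

```text
t 15.0 p [0.5023 0.2338 0.1702] yaw 19.57 tilt 0.54 F [ 0.2  0.5 -7.9] op 0.0274 j [ 0.44  0.28 -0.27  1.04  0.    1.66]
shift units [0.13 0.05 1.55] turn units [0.   0.11 0.01]
```

Emit:
play_rows(
  commands=[
    [0.13,0.02,0.35,0,0.11,0,20],
    [0.03,0,0.4,0,0,0,20],
    [0.03,0,0.4,0,0,0,20],
    [0.02,0,0.2,0,0,0,20],
    [0,0,-0.03,0,0,0,20],
  ],
)

```text
time_s: 15.5
position: [0.5089, 0.2362, 0.1153]
ee_rot: [0.0, 0.985, 0.171, -0.001]
force: [-0.1, 1.2, -7.9]
opening: 0.0276
```

```bash
python3 go.py .5075 .2335 .108 19.5
```

```text
t 15.5 p [0.5089 0.2362 0.1153] yaw 19.65 tilt 0.1 F [-0.1  1.2 -7.9] op 0.0276 j [ 0.43  0.33 -0.33  0.91 -0.    1.66]
shift units [-0.06  0.05  0.18] turn units [0.01 0.02 0.03]
```

Emit:
play_rows(
  commands=[
    [-0.06,0.05,0.14,0,0,0,20],
    [0,0,-0.03,0,0,0,20],
    [0,0,-0.03,0,0,0,20],
    [0,0,-0.03,0,0,0,20],
  ],
)

```text
time_s: 15.9
position: [0.5081, 0.2338, 0.1153]
ee_rot: [0.0, 0.985, 0.171, 0.0]
force: [0.9, 0.2, -7.4]
opening: 0.0276
```

```bash
python3 go.py .5075 .2335 .108 19.5
python3 - <<'E'
from h import *
t=eyes.get_image('top');s=eyes.get_image('scene')
w=eyes.get_image('wrist')
out=np.zeros((600,800,3),np.uint8)
out[:300,:400]=cv2.resize(t[170:275,130:270],(400,300),interpolation=2)
out[:300,400:]=cv2.resize(s[110:230,270:430],(400,300),interpolation=2)
out[300:,:400]=cv2.resize(w,(400,300));out[300:,400:]=cv2.resize(t,(400,300))
cv2.imwrite('pics/end.png',out)
E
```

```text
t 15.9 p [0.5081 0.2338 0.1153] yaw 19.66 tilt 0.06 F [ 0.9  0.2 -7.4] op 0.0276 j [ 0.43  0.32 -0.34  0.91 -0.    1.66]
shift units [-0.02  0.    0.18] turn units [ 0.01 -0.01  0.03]
```

View pics/end.png

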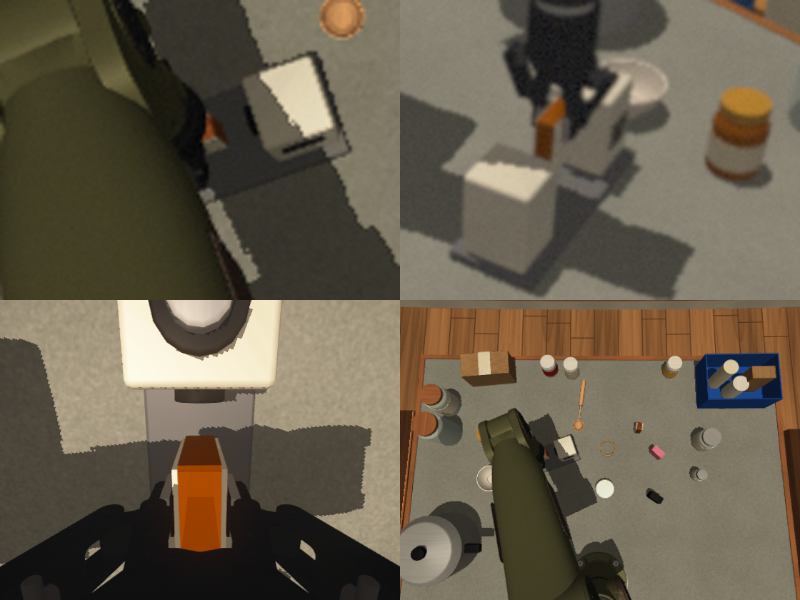

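The cell is between the towers and centred in line with the lens, but about 7 mm high. I'll lower it.

Emit:
play_rows(
  commands=[
    [-0.02,0,0.14,0,0,0,20],
    [0,0,-0.02,0,0,0,20],
    [0,0,-0.03,0,0,0,20],
  ],
)

```text
time_s: 16.35
position: [0.5075, 0.2336, 0.1113]
ee_rot: [0.0, 0.985, 0.171, 0.001]
force: [0.2, 0.3, -7.8]
opening: 0.0274
```

```bash
python3 go.py .5075 .2335 .108 19.5
```

```text
t 16.35 p [0.5075 0.2336 0.1113] yaw 19.66 tilt 0.08 F [ 0.2  0.3 -7.8] op 0.0274 j [ 0.43  0.32 -0.35  0.9  -0.    1.66]
shift units [-0.    0.    0.08] turn units [ 0.   -0.02  0.03]
```

The error is now about 3 mm in height and under 1 mm sideways, and the force is steady. Handing in.

```bash
python3 -c "
from cell import env
print(env.hand_in())"; python3 go.py .5075 .2335 .108 19.5
```

```text
the job is handed in; nothing more can be done
None
the job is handed in; nothing more can be done
```

I pressed the start button to its stop and let it up again. I then picked up the longer cell by its frosted sides and handed the job in with the gripper holding it upright in the beam. The hand-in gives no verdict, so these are my own last readings:

- **Cell position:** the tool was under 1 mm from my estimated beam line sideways and along, and about 3 mm high. It was tilted about 0.1° and turned about 0.2° off the beam.
- **Grip:** opening was 27.4 mm on the 28 mm wide cell. The measured weight was about 2.3–2.6 N, which fits the 240 g cell. In the wrist pictures only the frosted sides were touched.
- **Surroundings:** no meter contact showed in the forces. In the last overview picture the shorter cell and the other things I could see looked unmoved. The arm hid part of the view, so I did not measure each one.

Things that did not go exactly as planned:

- **Button:** I pressed it three times. The first press peaked at about 65 N and may not have been held long enough. The later two were gentler, with a longer hold on the last.
- **Lamp tower edge:** it appeared about 3 mm away from my estimate along the beam. I shifted the cell 2 mm to follow it, well inside the 25 mm allowed.

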